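# Find the hidden release notch and pop the control box open

### The arm

A 7-joint arm with a two-finger parallel gripper is mounted at the origin on the work surface. World frame = base frame: x ahead of the robot, y to its left, z up, the work surface at z = 0. Lengths are in m, angles in degrees, forces in N, time in s.
With the tool pointing down it reaches from about 0.4 to 0.85 m from the base axis. Payload 6.9 kg.
Tool frame: the origin (TCP) lies at the very end of the fingers, on their centre line; the grasp point (between the pads) lies env.hold_point_z behind it (env.hold_point_z is the distance from the TCP to the grasp point, in m); x points along the fingers, y is the direction in which the jaws open and shut, and the axes are right-handed (so a half turn about x gives the same grasp; the last joint's range is limited). The gripper opens to 85 mm and grips with 20 to 120 N. Pads are 22 mm wide; open, the fingers measure 114 mm over their backs; the gripper's body (76 mm by 85 mm) begins 54 mm behind the grasp point. The pads swing forward as they close: fully open they stand 13 mm farther back than shut.
Start: joints at [82.305, 29.078, -13.613, 85.955, 7.202, 65.827, -8.869], TCP at [0.148, -0.607, 0.231] pointing down, gripper open.
Joint ranges: [-176.47, 176.47], [-13.61, 117.27], [-81.72, 77.17], [0.22, 143.17], [-87.28, 267.28], [10, 112.55], [-165.47, 165.47]. Speed limits (degrees/s): [136.94, 136.94, 180, 180, 180, 180, 180].

### API

Orientations are given as a 3x3 rotation matrix whose columns are the frame's x, y, z axes.
In Python, from station import env, vision, workorder gives the robot as it stands.
- The arm moves only by the tool play_rows, never from a script. Its argument "increments" is a list of rows, each a list of 2 entries, a list of its own where there are three numbers: the shift along the tool's x, y, z in units of 50 mm (1.0 is 50 mm), then the turn, a rotation vector about the tool's x, y, z in rad. A call has exactly 8 rows; each row shifts and turns the pose as measured when the row begins, along the tool's axes as they then stand; what a row does not reach is not made up. A row lasts 1/10 s, in which the tool goes at most 50 mm and 8.59 degrees, less where a joint would pass 70% of its speed; a pose out of reach is approached as far as the arm can. A call is refused whole if a number of a shift passes 1 or a number of a turn 0.15, either way. A call with a gripper value outside its range is refused whole. "fingers" is the opening in per cent of the stroke, from 0 (shut) to 100 (fully open), set as the call begins (left out, the last holds). The fingers move at their own pace and stop on an object; "grip_force" is the grip in N (left out, the last holds). Time passes only in rows, so rows that do not move let the fingers close, or fill a call up. It gives the time, the measured TCP pose, the force and the opening at its end, in the units of the state.
- env.sense(): the state, without advancing time (a new reading comes with each control period).
- vision.grab_frame(name): name is "scene" or "top" or "wrist"; returns the picture (400x640x3 uint8, red, green, blue); there is no depth.
- vision.get_calibration(name): a dict with "fx", "fy", "cx", "cy" (pixels), "k1" (the pictures are not rectified: a ray, as slopes to the right and down, at radius r is drawn at 1 + k1 r^2 times it, then the intrinsics apply), "world_from_camera" (4x4, takes a point from camera to world coordinates); the wrist camera has in their place "T_tool_cam" (4x4, takes a point from camera to tool coordinates, whose origin is the TCP and whose axes are the tool frame's). Camera axes: x right, y down, z forward; pixel columns grow to the right and rows downward; lengths in m; the calibration is good to about 2 mm. A picture is of the moment at which its call begins: read the wrist's pose just before it. get_calibration takes no time and is no camera call.
- workorder.hand_in(): hands the job in, once; it reports no verdict.
The state is a dict: "clock": time; "joint_positions": joint angles; "joint_vel": joint speeds; "joint_efforts": joint torques, N m; "ee_pos": TCP position; "orientation": TCP orientation; "ft_force": force on the tool from outside, world axes, zero at the start; "moment": the same for the moment, N m; "finger_gap": finger opening in m.
Only numpy, scipy, OpenCV 4.12 (cv2) and the standard library are available. Lean on these libraries where they do the work, as an engineer would, in place of code of your own. Each camera call takes 0.05 s, during which the arm holds its last target.

### The job

Open the prize machine's control box with a fingertip: put it against the front edge of the box within 5 cm of its left end, run it along the edge to the right until it finds the hidden notch, then press the catch inside the notch fully in so that the cover pops up. Grasp and lift nothing, leave the other things where they stand, and take the hand clear at the end.

Things in the scene. Friction and masses are not known exactly. Their poses are not given: they have to be found in the camera images.
- control_box: Fixed low control box, 440 mm wide, 250 deep: white front ledge, metal cover behind it, joystick on the rear deck (ball top 103 mm high, 226 mm behind the edge). Origin: on the table, middle of the front face; x into the box (away from the robot), y along the front to its left end, z up. Ledge 40 mm high, 45 deep; upright front face at x = 0 (the stretch beside the notch is 0.8 mm back).
- edge_left (a point): Left end (as the robot sees it) of the front edge: y = +220 mm, at its top, 40 mm above the table; axes as the box. The front edge runs straight from here to edge_right.
- edge_right (a point): Right end of the front edge: y = -220 mm, at its top. In the edge is one notch, same white plastic, open to the front and the top: 50 mm wide, floor 12 mm above the table, back 18 mm in from the edge. Its middle lies anywhere from y = -60 to +60 mm of the box and is not reported: feel for it.
- catch (a joint): The catch is the whole back of the notch, 47 mm wide, 26 mm high, pushed in along the box's x. Value: how far it is in, m: 0 untouched, 0.012 at its stop. Takes about 8 N and stays where it is left (no spring back).
- cover (a joint): Metal cover, top 50 mm above the table, front rim 46 mm behind the edge, hinged at its rear. Value: opening angle, rad: 0 shut, 0.10 popped up (front rim 15 mm higher). It is geared to the catch (8.33 rad per m) and rises as the catch goes in.
- screwdriver: screwdriver with a black handle lying in front of the box, about 200 mm long; origin under its middle; bystander
- wrench: steel wrench lying in front of the box, about 180 mm long; bystander
- tape_roll: cardboard-brown ring lying flat, 90 mm across, 24 mm high, left of the box; bystander
- mug: white mug, 80 mm across, 90 mm high, left of the box; bystander
- cleaner_can: bare metal can, 56 mm across, 120 mm high, right of the box; bystander
- mouse: black computer mouse, 100 x 58 x 33 mm, right of the box; bystander
- carton: small brown carton, 70 x 90 x 60 mm, right of the box; bystander

How it is judged (in metres and radians):
On the way, in this order (a step that is already met when the one before it is completed fails the run):
1. a fingertip touches the front edge near its left end (within the last 80 mm) (contact force between the fingers and control_box above 0.3 N and y of the grasp point in the frame of control_box between 0.14 and 0.24 m and x of the grasp point in the frame of control_box between -0.06 and 0.015 m and z of the grasp point in the frame of control_box below 0.1 m), for 0.05 s.
2. it is still touching the front edge further right, 90 to 130 mm left of the middle, before any notch (contact force between the fingers and control_box above 0.3 N and y of the grasp point in the frame of control_box between 0.09 and 0.13 m and x of the grasp point in the frame of control_box between -0.06 and 0.015 m and z of the grasp point in the frame of control_box below 0.1 m), for 0.05 s.
3. the catch is pushed fully in by the fingertip standing in the notch (value of joint catch above 0.01 m and x of the grasp point in the frame of control_box between -0.05 and 0.05 m and y of the grasp point in the frame of control_box between -0.12 and 0.12 m and z of the grasp point in the frame of control_box below 0.1 m), for 0.1 s.
At the end, for the whole second after the job is handed in: The catch is in by more than 10 of its 12 mm and stays, the cover is up by more than 0.08 rad and at rest, and every bystander is within 30 mm of where it was (value of joint catch above 0.01 m and value of joint cover above 0.08 rad and velocity of joint cover below 0.05 rad/s and distance of each of screwdriver, wrench, tape_roll, mug, cleaner_can, mouse, carton from where it was at the start of the episode below 0.03 m); the robot touches nothing.
It fails at once if a bystander is moved or lifted by more than 30 mm (distance of any of screwdriver, wrench, tape_roll, mug, cleaner_can, mouse, carton from where it was at the start of the episode above 0.03 m).
It also fails if it takes over 51 s, if anything falls off the work surface, if the arm or the gripper's body presses on something with over 40 N, if the wrist force passes 120 N, or if a joint passes its speed limit or range.

## Working session

There is one attempt and no reset: what is moved stays moved. The work goes in short steps, Python scripts to look and compute and a tool call to move; the robot and the scene stay as the last step left them, time stands still between calls to the robot, and variables do not carry over. Pictures are saved under pics/ and viewed, and the job is handed in when it is done.

Besides the shell and the picture viewer there is one more tool, called after "Request:" as a command line: name --argument value ..., lists and objects as JSON in quotes. play_rows: Moves the arm, as the interface text tells. Its arguments: {"type":"object","properties":{"increments":{"type":"array","items":{"type":"array"}},"fingers":{"type":"number"},"grip_force":{"type":"number"}},"required":["increments"]}

```bash
ls; mkdir -p pics; python3 - <<'E'
from station import env, vision, workorder
import cv2
print(env.sense(), env.hold_point_z)
for n in ("scene","top"):
    im=vision.grab_frame(n); cv2.imwrite(f"pics/{n}0.png",im[:,:,::-1]); print(n,vision.get_calibration(n))
print(vision.get_calibration("wrist"))
E
```

```text
pics
{'clock': 0.0, 'joint_positions': array([ 82.30478602,  29.1251256 , -13.60769365,  86.0105496 ,
         7.20116467,  65.8261234 ,  -8.8680434 ]), 'joint_vel': array([ 0.06188935,  0.04265674, -0.08112943,  0.02332631, -0.03679972,
       -0.10828003,  0.02307735]), 'joint_efforts': array([-1.18998578e-03, -6.20593357e+01, -2.18701825e+00, -2.49651486e+01,
        1.27684718e-02,  1.19971106e-02,  2.40044818e-05]), 'ee_pos': array([ 0.14824018, -0.6066348 ,  0.23042216]), 'orientation': array([[-4.60098285e-04,  2.37529769e-01, -9.71380151e-01],
       [ 1.74068819e-03, -9.71378592e-01, -2.37530212e-01],
       [-9.99998379e-01, -1.80015719e-03,  3.34643612e-05]]), 'ft_force': array([-0.10986227, -0.99566717,  0.10024701]), 'moment': array([-0.03652778, -0.03885111, -0.00370522]), 'finger_gap': 0.08504187736247167} 0.0187
scene {'fx': 448.6648673320258, 'fy': 448.6648673320258, 'cx': 324.59789989433426, 'cy': 199.06126841421653, 'k1': -0.07075881163704884, 'world_from_camera': array([[ 0.19508493,  0.64063183, -0.74265249,  1.61007475],
       [ 0.9807499 , -0.13394935,  0.1420
[... 334 characters left out ...]
 0.11354895,  0.41577565],
       [-0.99974584, -0.00337475,  0.02229064, -0.02084395],
       [-0.02176288, -0.11365128, -0.99328232,  1.2821828 ],
       [ 0.        ,  0.        ,  0.        ,  1.        ]])}
{'fx': 276.78338903377687, 'fy': 276.78338903377687, 'cx': 317.9323499614045, 'cy': 199.3468569191208, 'k1': -0.0007998453303190951, 'T_tool_cam': array([[ 4.25305829e-04, -2.92596153e-01,  9.56236012e-01,
        -1.43167826e-01],
       [ 9.99999781e-01, -3.61360066e-04, -5.55342295e-04,
         3.52340095e-04],
       [ 5.08036528e-04,  9.56236038e-01,  2.92595935e-01,
        -7.48554066e-02],
       [ 0.00000000e+00,  0.00000000e+00,  0.00000000e+00,
         1.00000000e+00]])}
```

View pics/scene0.png

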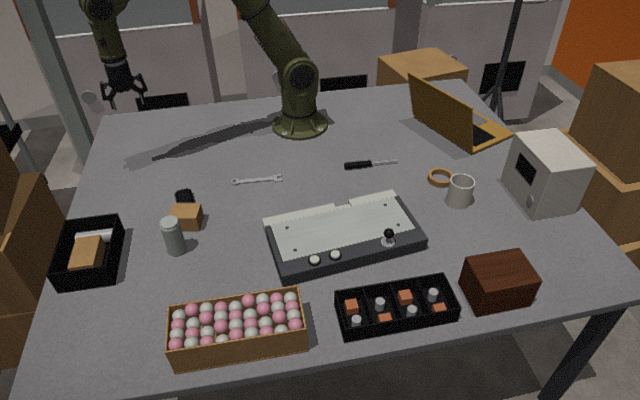

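View pics/top0.png

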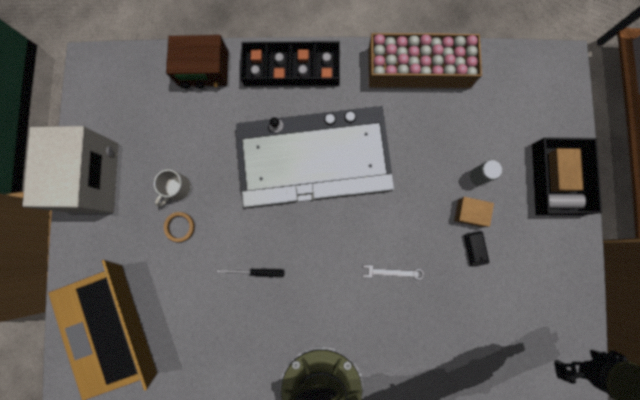

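The top view shows the box with front ledge corners at about (243,206) and (393,189). The notch is at about (305,192). The screwdriver (250,272) and wrench (395,272) lie well in front. I'll zoom in to measure.

```bash
python3 - <<'E'
import cv2
im=cv2.imread("pics/top0.png"); c=im[160:225,230:400]
cv2.imwrite("pics/z1.png",cv2.resize(c,None,fx=4.5,fy=4.5,interpolation=cv2.INTER_CUBIC))
E
cat > h.py <<'E'
import numpy as np, cv2
from station import env, vision, workorder
def ray(n,uv):
    c=vision.get_calibration(n); K=np.array([[c['fx'],0,c['cx']],[0,c['fy'],c['cy']],[0,0,1]])
    p=cv2.undistortPoints(np.array([[uv]],float),K,np.array([c['k1'],0,0,0.]))[0,0]
    T=c['world_from_camera']; return T[:3,3],T[:3,:3]@np.array([p[0],p[1],1])
def at_z(n,uv,z):
    o,d=ray(n,uv); return o+d*(z-o[2])/d[2]
E
```

```text
(no output)
```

View pics/z1.png

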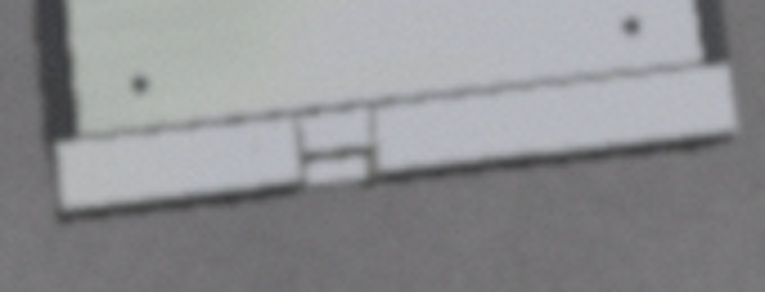

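The ledge's front top edge runs from zoom (62,208) to (736,132). The notch spans zoom x≈302–372.

```bash
python3 - <<'E'
from h import *
f=lambda x,y:(230+(x+.5)/4.5-.5,160+(y+.5)/4.5-.5)
P={k:at_z("top",f(*v),.04) for k,v in dict(L=(62,208),R=(736,132),BL=(56,142),BR=(730,64),nl=(302,184),nr=(372,178)).items()}
for k in P: print(k,P[k].round(4))
L,R=P['L'],P['R'];print(np.linalg.norm(L-R), np.linalg.norm(P['BL']-L),np.linalg.norm(P['BR']-R))
y=(L-R)[:2];y/=np.linalg.norm(y);O=(L+R)[:2]/2;x=np.array([y[1],-y[0]])
print("O",O,"yaw",np.degrees(np.arctan2(x[1],x[0])),"x",x)
for k in P: d=P[k][:2]-O;print(k,(d@x).round(4),(d@y).round(4))
for n,uv in dict(sd1=(218,271),sd2=(285,272),wr1=(364,271),wr2=(424,274)).items(): 
    d=at_z("top",uv,.01)[:2]-O;print(n,d@x,d@y)
for n,uv in dict(L=(265,212),).items(): pass
# reproject check to scene
c=vision.get_calibration("scene");T=np.linalg.inv(c['world_from_camera'])
K=np.array([[c['fx'],0,c['cx']],[0,c['fy'],c['cy']],[0,0,1]])
im=cv2.imread("pics/scene0.png")
pts=np.array([[*(O+y*.22),.04],[*(O-y*.22),.04],[*(O+y*.22),.0],[*(O-y*.22),.0]])
q=cv2.projectPoints(pts,cv2.Rodrigues(T[:3,:3])[0],T[:3,3],K,np.array([c['k1'],0,0,0.]))[0][:,0];print(q)
E
```

```text
L [0.5287 0.2296 0.04  ]
R [ 0.5797 -0.2062  0.04  ]
BL [0.5718 0.2347 0.04  ]
BR [ 0.6241 -0.2029  0.04  ]
nl [0.5449 0.0739 0.04  ]
nr [0.549  0.0287 0.04  ]
0.4387915973507059 0.04338286530605601 0.04458374090904863
O [0.55416291 0.01171933] yaw 6.671299239815146 x [0.99322897 0.11617322]
L -0.0 0.2194
R -0.0 -0.2194
BL 0.0434 0.2194
BR 0.0445 -0.2213
nl -0.002 0.0629
nr -0.0032 0.0175
sd1 -0.1804668840511232 0.31817132365546785
sd2 -0.20419284887849365 0.12109413435441369
wr1 -0.2265670611482608 -0.10888034930067948
wr2 -0.2550809664443343 -0.2819846653131376
[[391.5206512  188.76323428]
 [260.95506752 217.54417201]
 [390.46739259 197.90572342]
 [262.24885421 226.79915052]]
```

Ledge length measures 439 mm against 440 mm, and depth 44 mm against 45 mm, so the fit is good. Reprojecting into the scene view also agrees. I'll move with the fingers shut and the tool's y axis along the edge.

Request:
play_rows --increments '[[[0, -0.5, -0.8], [0.016, 0, 0]], [[0, -0.5, -0.8], [0.016, 0, 0]], [[0, -0.5, -0.8], [0.016, 0, 0]], [[0, -0.5, -0.8], [0.016, 0, 0]], [[0, -0.5, -0.8], [0.016, 0, 0]], [[0, -0.5, -0.8], [0.016, 0, 0]], [[0, -0.5, -0.8], [0.016, 0, 0]], [[0, -0.5, -0.8], [0.016, 0, 0]]]' --fingers 0 --grip_force 60

```text
clock: 0.9
ee_pos: [0.4279, -0.3498, 0.2258]
orientation: [[-0.007, 0.09, -0.996], [0.004, -0.996, -0.09], [-1.0, -0.005, 0.007]]
ft_force: [-0.1, -0.4, 0.3]
finger_gap: 0.0
```

```bash
cat >> h.py <<'E'
from scipy.spatial.transform import Rotation as Ro
O=np.array([.55416,.01172,0]);X=np.array([.99323,.11617,0]);X/=np.linalg.norm(X);Z=np.array([0,0,1.]);Y=np.cross(Z,X)
B=np.c_[X,Y,Z]; RT=np.c_[-Z,-Y,-X]
def st(goal=None):
    s=env.sense(); R=s['orientation']
    print("t",round(s['clock'],2),"w",s['ee_pos'].round(4),"box",(B.T@(s['ee_pos']-O)).round(4),"Fbox",(B.T@s['ft_force']).round(2),"gap",round(s['finger_gap'],4))
    if goal is not None:
        d=O+B@np.array(goal)-s['ee_pos']; print("tool shift units",(R.T@d/.05).round(2))
    print("rot",Ro.from_matrix(R.T@RT).as_rotvec().round(3))
E
python3 -c "
from h import *
st([-.06,.195,.2])"
```

```text
t 0.9 w [ 0.4279 -0.3498  0.2258] box [-0.1675 -0.3444  0.2258] Fbox [-0.17 -0.42  0.34] gap 0.0
tool shift units [  0.55 -10.84  -1.86]
rot [-0.027  0.007  0.005]
```

Request:
play_rows --increments '[[[0, -0.9, -0.15], [-0.003, 0, 0]], [[0, -0.9, -0.15], [-0.003, 0, 0]], [[0, -0.9, -0.15], [-0.003, 0, 0]], [[0, -0.9, -0.15], [-0.003, 0, 0]], [[0, -0.9, -0.15], [-0.003, 0, 0]], [[0, -0.9, -0.15], [-0.003, 0, 0]], [[0, -0.9, -0.15], [-0.003, 0, 0]], [[0, -0.9, -0.15], [-0.003, 0, 0]]]'

```text
clock: 1.7
ee_pos: [0.4538, 0.0291, 0.2252]
orientation: [[-0.007, 0.116, -0.993], [0.006, -0.993, -0.116], [-1.0, -0.007, 0.006]]
ft_force: [0.5, -0.3, -0.4]
finger_gap: 0.0
```

```bash
python3 -c "
from h import *
st([-.06,.195,.12])"
```

```text
t 1.7 w [0.4538 0.0291 0.2252] box [-0.0977  0.029   0.2252] Fbox [ 0.46 -0.33 -0.42] gap 0.0
tool shift units [ 2.12 -3.31 -0.77]
rot [0.    0.006 0.007]
```

Request:
play_rows --increments '[[[0, -0.5, -0.1], [0, 0, 0]], [[0.3, -0.5, -0.1], [0, 0.002, 0.002]], [[0.3, -0.5, -0.1], [0, 0.002, 0.002]], [[0.3, -0.5, -0.1], [0, 0.002, 0.002]], [[0.3, -0.5, -0.1], [0, 0, 0]], [[0.3, -0.4, -0.1], [0, 0, 0]], [[0.3, -0.4, -0.1], [0, 0, 0]], [[0.3, 0, 0], [0, 0, 0]]]'

```text
clock: 2.5
ee_pos: [0.4675, 0.2133, 0.1182]
orientation: [[0.003, 0.127, -0.992], [0.005, -0.992, -0.127], [-1.0, -0.004, -0.003]]
ft_force: [-0.6, 0.9, 0.3]
finger_gap: -0.0
```

```bash
python3 -c "
from h import *
st([-.06,.195,.022])
im=vision.grab_frame('wrist'); cv2.imwrite('pics/w1.png',im[:,:,::-1])"
```

```text
t 2.5 w [0.4675 0.2133 0.1182] box [-0.0626  0.2103  0.1182] Fbox [-0.45  0.94  0.34] gap -0.0
tool shift units [ 1.92  0.31 -0.04]
rot [ 0.011 -0.003  0.004]
```

View pics/w1.png

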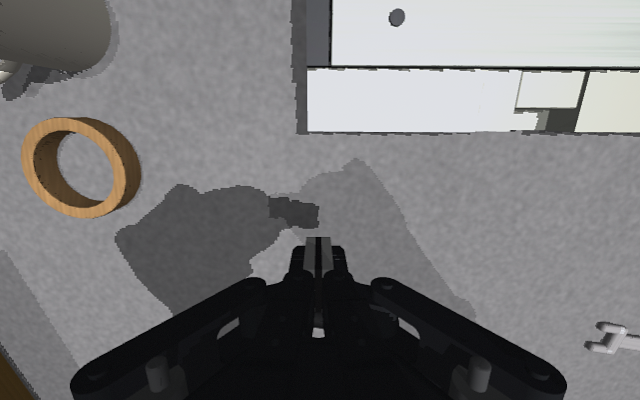

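The wrist view shows the fingertip (318,240) just right of the box's left end (307,130), the tape ring well clear at (80,165), and the notch at about (545,110). I'll go down and shift slightly right.

Request:
play_rows --increments '[[[0.3, 0.1, 0], [0.004, 0, 0]], [[0.3, 0.1, 0], [0.004, 0, 0]], [[0.3, 0.1, 0], [0.003, 0, 0]], [[0.3, 0.1, 0], [0, 0, 0]], [[0.3, 0, 0], [0, 0, 0]], [[0.2, 0, 0], [0, 0, 0]], [[0.1, 0, 0], [0, 0, 0]], [[0, 0, 0], [0, 0, 0]]]'

```text
clock: 3.35
ee_pos: [0.4681, 0.1874, 0.0227]
orientation: [[-0.004, 0.113, -0.994], [-0.002, -0.994, -0.113], [-1.0, 0.001, 0.004]]
ft_force: [0.1, -0.8, -0.7]
finger_gap: 0.0
```

```bash
python3 -c "
from h import *
st([-.013,.19,.022])"
```

```text
t 3.35 w [0.4681 0.1874 0.0227] box [-0.065   0.1845  0.0227] Fbox [ 0.   -0.77 -0.68] gap 0.0
tool shift units [ 0.01 -0.11 -1.04]
rot [-0.003  0.004 -0.001]
```

Request:
play_rows --increments '[[[0, -0.05, -0.15], [0, 0, 0]], [[0, -0.05, -0.15], [0, 0, 0]], [[0, 0, -0.15], [0, 0, 0]], [[0, 0, -0.15], [0, 0, 0]], [[0, 0, -0.1], [0, 0, 0]], [[0, 0, -0.05], [0, 0, 0]], [[0, 0, -0.04], [0, 0, 0]], [[0, 0, -0.04], [0, 0, 0]]]'

```text
clock: 4.15
ee_pos: [0.5144, 0.1987, 0.0249]
orientation: [[0.0, 0.112, -0.994], [-0.0, -0.994, -0.112], [-1.0, 0.0, -0.0]]
ft_force: [-0.4, -0.5, 0.3]
finger_gap: -0.0003
```

```bash
python3 -c "
from h import *
st([-.013,.19,.022])"
```

```text
t 4.15 w [0.5144 0.1987 0.0249] box [-0.0178  0.1904  0.0249] Fbox [-0.47 -0.48  0.27] gap -0.0003
tool shift units [ 0.06  0.01 -0.1 ]
rot [-0.004 -0.    -0.   ]
```

Request:
play_rows --increments '[[[0.02, 0, -0.03], [0, 0, 0]], [[0.02, 0, -0.03], [0, 0, 0]], [[0.02, 0, -0.03], [0, 0, 0]], [[0, 0, -0.03], [0, 0, 0]], [[0, 0, -0.03], [0, 0, 0]], [[0, 0, -0.03], [0, 0, 0]], [[0, 0, -0.03], [0, 0, 0]], [[0, 0, -0.03], [0, 0, 0]]]'

```text
clock: 4.95
ee_pos: [0.5214, 0.1994, 0.0209]
orientation: [[-0.009, 0.115, -0.993], [-0.004, -0.993, -0.114], [-1.0, 0.003, 0.01]]
ft_force: [-5.4, -0.6, 3.8]
finger_gap: -0.0001
```

```bash
python3 -c "
from h import *
st([-.013,.19,.022])"
```

```text
t 4.95 w [0.5214 0.1994 0.0209] box [-0.0107  0.1902  0.0209] Fbox [-5.47  0.03  3.76] gap -0.0001
tool shift units [-0.02  0.    0.05]
rot [-0.002  0.01  -0.003]
```

Contact: 5.5 N at box x −10.7 mm, y = 0.190, which matches half the pad width. Sliding right under light pressure.

Request:
play_rows --increments '[[[0, 0.13, -0.03], [0, 0.003, 0]], [[0, 0.13, -0.03], [0, 0.003, 0]], [[0, 0.13, -0.03], [0, 0.002, 0]], [[0, 0.13, -0.03], [0, 0, 0]], [[0, 0.13, -0.03], [0, 0, 0]], [[0, 0.13, -0.03], [0, 0, 0]], [[0, 0.13, -0.03], [0, 0, 0]], [[0, 0.13, -0.03], [0, 0, 0]]]'

```text
clock: 5.75
ee_pos: [0.5265, 0.1557, 0.0183]
orientation: [[-0.022, 0.127, -0.992], [0.001, -0.992, -0.127], [-1.0, -0.004, 0.022]]
ft_force: [-4.9, 3.3, 0.2]
finger_gap: -0.0002
```

```bash
python3 -c "
from h import *
st([-.011,.11,.022])"
```

```text
t 5.75 w [0.5265 0.1557 0.0183] box [-0.0108  0.1462  0.0183] Fbox [-4.47  3.86  0.21] gap -0.0002
tool shift units [-0.08  0.72  0.01]
rot [0.011 0.022 0.004]
```

Still in contact. Correcting a slight tilt and sink as I continue.

Request:
play_rows --increments '[[[-0.02, 0.13, -0.03], [0.003, 0.005, 0]], [[-0.02, 0.13, -0.03], [0.003, 0.005, 0]], [[-0.02, 0.13, -0.03], [0.003, 0.005, 0]], [[-0.02, 0.13, -0.03], [0.003, 0.005, 0]], [[-0.01, 0.13, -0.03], [0, 0.004, 0]], [[-0.01, 0.13, -0.03], [0, 0.004, 0]], [[-0.01, 0.13, -0.03], [0, 0.004, 0]], [[-0.01, 0.13, -0.03], [0, 0.004, 0]]]'

```text
clock: 6.55
ee_pos: [0.5325, 0.1092, 0.0207]
orientation: [[-0.008, 0.124, -0.992], [0.008, -0.992, -0.124], [-1.0, -0.009, 0.007]]
ft_force: [-5.2, 2.0, 0.8]
finger_gap: -0.0002
```

```bash
python3 -c "
from h import *
st([-.011,.05,.022])"
```

```text
t 6.55 w [0.5325 0.1092 0.0207] box [-0.0102  0.0994  0.0207] Fbox [-4.9   2.56  0.79] gap -0.0002
tool shift units [-0.04  0.99  0.02]
rot [0.008 0.007 0.009]
```

y = 0.099, still at 5 N contact. Continuing, slower.

Request:
play_rows --increments '[[[-0.01, 0.12, -0.03], [0.002, 0.003, 0.001]], [[-0.01, 0.12, -0.03], [0.002, 0.003, 0.001]], [[-0.01, 0.12, -0.03], [0.002, 0.003, 0.001]], [[-0.01, 0.12, -0.03], [0.002, 0.003, 0.001]], [[0, 0.12, -0.03], [0, 0.003, 0.001]], [[0, 0.12, -0.03], [0, 0.003, 0]], [[0, 0.12, -0.03], [0, 0.003, 0]], [[0, 0.12, -0.03], [0, 0.003, 0]]]'

```text
clock: 7.35
ee_pos: [0.5395, 0.0649, 0.0198]
orientation: [[-0.002, 0.123, -0.992], [0.007, -0.992, -0.123], [-1.0, -0.007, 0.001]]
ft_force: [1.2, 0.4, -0.0]
finger_gap: -0.0001
```

```bash
python3 -c "
from h import *
st([-.011,.041,.022])"
```

```text
t 7.35 w [0.5395 0.0649 0.0198] box [-0.0084  0.0545  0.0198] Fbox [ 1.23  0.26 -0.05] gap -0.0001
tool shift units [-0.05  0.27  0.05]
rot [0.007 0.002 0.007]
```

The force has dropped to zero and the tip is moving in at y≈0.054, so it has found the notch. I'll centre it and go in to the catch.

Request:
play_rows --increments '[[[-0.01, 0.08, -0.01], [0.003, 0, 0.003]], [[-0.01, 0.08, -0.01], [0.003, 0, 0.003]], [[-0.01, 0.08, -0.02], [0, 0, 0]], [[0, 0.05, -0.04], [0, 0, 0]], [[0, 0, -0.06], [0, 0, 0]], [[0, 0, -0.06], [0, 0, 0]], [[0, 0, -0.06], [0, 0, 0]], [[0, 0, -0.05], [0, 0, 0]]]'

```text
clock: 8.15
ee_pos: [0.5588, 0.0489, 0.0219]
orientation: [[-0.001, 0.114, -0.994], [-0.002, -0.994, -0.114], [-1.0, 0.002, 0.001]]
ft_force: [-8.2, -1.0, 5.9]
finger_gap: 0.0004
```

```bash
python3 -c "
from h import *
st([.02,.041,.022])"
```

```text
t 8.15 w [0.5588 0.0489 0.0219] box [0.0089 0.0364 0.0219] Fbox [-8.22 -0.05  5.91] gap 0.0004
tool shift units [-0.   -0.09 -0.22]
rot [-0.002  0.001 -0.002]
```

On the catch and pushing (8 N, already about 1.6 mm in).

Request:
play_rows --increments '[[[0, 0, -0.06], [0, 0, 0]], [[0, 0, -0.06], [0, 0.002, 0]], [[0, 0, -0.06], [0, 0.002, 0]], [[0, 0, -0.06], [0, 0.002, 0]], [[0, 0, -0.06], [0, 0.002, 0]], [[0, 0, -0.06], [0, 0.002, 0]], [[0, 0, -0.06], [0, 0.002, 0]], [[0, 0, -0.06], [0, 0.002, 0]]]'

```text
clock: 8.95
ee_pos: [0.5601, 0.0493, 0.0186]
orientation: [[-0.032, 0.118, -0.992], [-0.013, -0.993, -0.118], [-0.999, 0.009, 0.033]]
ft_force: [-7.5, -0.9, 6.1]
finger_gap: -0.0001
```

```bash
python3 -c "
from h import *
st([.02,.041,.022])"
```

```text
t 8.95 w [0.5601 0.0493 0.0186] box [0.0102 0.0366 0.0186] Fbox [-7.58 -0.03  6.05] gap -0.0001
tool shift units [-0.08 -0.09 -0.19]
rot [ 0.002  0.033 -0.009]
```

The tip stalls at 8 N and the tool tilts. I'll push with larger increments and correct the tilt.

Request:
play_rows --increments '[[[-0.04, 0, -0.1], [0, 0.015, 0]], [[-0.04, 0, -0.1], [0, 0.015, -0.002]], [[-0.04, 0, -0.1], [0, 0.015, -0.002]], [[-0.04, 0, -0.1], [0, 0.015, -0.002]], [[-0.02, 0, -0.12], [0, 0.015, 0]], [[-0.02, 0, -0.12], [0, 0.015, 0]], [[-0.02, 0, -0.12], [0, 0.015, 0]], [[-0.02, 0, -0.12], [0, 0.015, 0]]]'

```text
clock: 9.75
ee_pos: [0.5704, 0.0504, 0.0187]
orientation: [[0.021, 0.123, -0.992], [-0.008, -0.992, -0.123], [-1.0, 0.01, -0.02]]
ft_force: [-18.0, -1.3, 10.8]
finger_gap: 0.0
```

```bash
python3 -c "
from h import *
st([.02,.041,.022])"
```

```text
t 9.75 w [0.5704 0.0504 0.0187] box [0.0206 0.0365 0.0187] Fbox [-18.07   0.84  10.79] gap 0.0
tool shift units [-0.07 -0.09  0.01]
rot [ 0.007 -0.02  -0.01 ]
```

x=0.0206 with the force rising to 18 N, which indicates the stop. One more press, then look.

Request:
play_rows --increments '[[[-0.03, 0, -0.1], [0, 0, 0]], [[-0.03, 0, -0.1], [0, 0, 0]], [[-0.03, 0, -0.1], [0, -0.002, 0]], [[-0.02, 0, -0.1], [0, -0.002, 0]], [[-0.02, 0, -0.1], [0, -0.002, 0]], [[0, 0, 0], [0, 0, 0]], [[0, 0, 0], [0, 0, 0]], [[0, 0, 0], [0, 0, 0]]]'

```text
clock: 10.55
ee_pos: [0.5692, 0.0509, 0.0189]
orientation: [[-0.037, 0.128, -0.991], [-0.022, -0.992, -0.127], [-0.999, 0.017, 0.04]]
ft_force: [-0.1, 0.4, -0.4]
finger_gap: -0.0001
```

```bash
python3 -c "
from h import *
st([.02,.041,.022])
for n in ('scene','wrist'):
    im=vision.grab_frame(n); cv2.imwrite(f'pics/{n}3.png',im[:,:,::-1])
c=cv2.imread('pics/scene3.png')[160:290,240:440];cv2.imwrite('pics/z3.png',cv2.resize(c,None,fx=4,fy=4,interpolation=cv2.INTER_CUBIC))"
```

```text
t 10.55 w [0.5692 0.0509 0.0189] box [0.0195 0.0371 0.0189] Fbox [-0.07  0.42 -0.37] gap -0.0001
tool shift units [-0.06 -0.08 -0.01]
rot [ 0.011  0.04  -0.017]
```

View pics/z3.png

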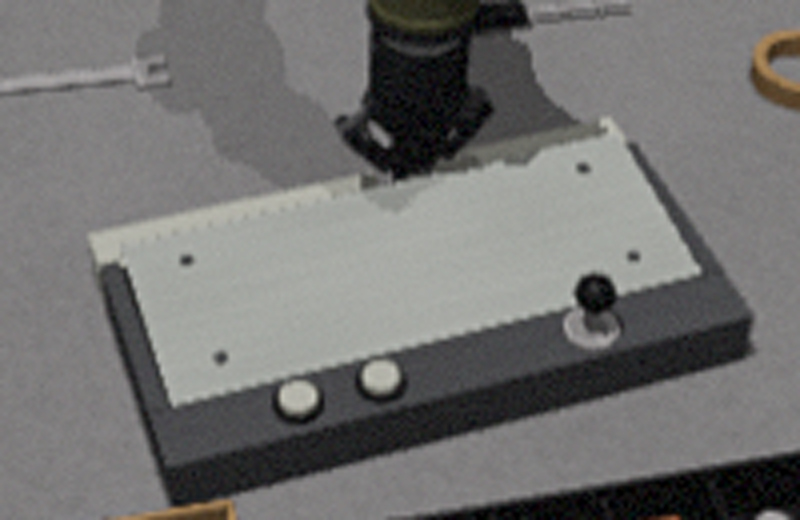

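View pics/wrist3.png

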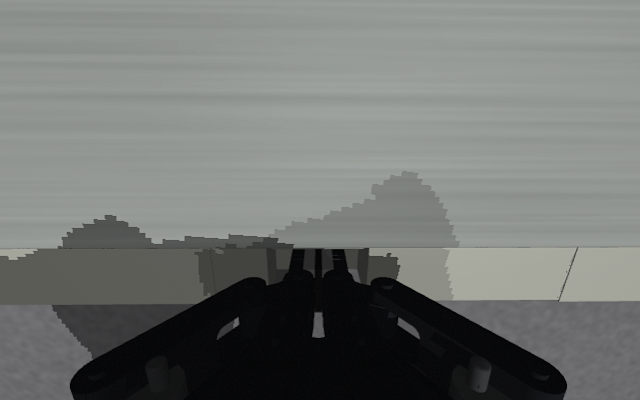

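The cover looks raised: it hides much of the ledge. I'll press once more and read the force under load.

Request:
play_rows --increments '[[[-0.03, 0, -0.1], [0, 0.01, 0]], [[-0.03, 0, -0.1], [0, 0.01, 0]], [[-0.03, 0, -0.12], [0, 0.01, 0]], [[-0.03, 0, -0.12], [0, 0.01, 0]], [[-0.03, 0, -0.12], [0, 0.01, 0]], [[-0.03, 0, -0.12], [0, 0.01, 0]], [[-0.03, 0, -0.12], [0, 0.01, 0]], [[-0.03, 0, -0.12], [0, 0.01, 0]]]'

```text
clock: 11.45
ee_pos: [0.5696, 0.0506, 0.019]
orientation: [[-0.044, 0.132, -0.99], [-0.032, -0.991, -0.13], [-0.998, 0.026, 0.048]]
ft_force: [-13.8, -1.2, 4.8]
finger_gap: -0.0
```

```bash
python3 -c "
from h import *
st([.02,.041,.022])"
```

```text
t 11.45 w [0.5696 0.0506 0.019 ] box [0.0198 0.0368 0.019 ] Fbox [-13.89   0.43   4.79] gap -0.0
tool shift units [-0.06 -0.08 -0.  ]
rot [ 0.015  0.048 -0.026]
```

14 N without further movement is above the 8 N slide force, so it is at the stop. Withdrawing straight back.

Request:
play_rows --increments '[[[0, 0, 0.1], [0, 0, 0]], [[0, 0, 0.2], [0, 0, 0]], [[0, 0, 0.25], [0, 0.01, 0]], [[0, 0, 0.25], [0, 0.01, 0]], [[0, 0, 0.25], [0, 0.01, 0]], [[0, 0, 0.25], [0, 0.01, 0]], [[0, 0, 0.2], [0, 0, 0]], [[0, 0, 0.1], [0, 0, 0]]]'

```text
clock: 12.25
ee_pos: [0.4891, 0.0403, 0.0227]
orientation: [[0.005, 0.131, -0.991], [-0.024, -0.991, -0.131], [-1.0, 0.024, -0.002]]
ft_force: [0.0, -0.2, 0.2]
finger_gap: 0.0002
```

Request:
play_rows --increments '[[[-0.1, 0, 0.1], [0, 0, 0]], [[-0.3, 0, 0.1], [0, 0, 0]], [[-0.4, 0, 0.1], [0, 0, 0]], [[-0.5, 0, 0.1], [0, 0, 0]], [[-0.5, 0, 0.1], [0, 0, 0]], [[-0.4, 0, 0.1], [0, 0, 0]], [[-0.2, 0, 0], [0, 0, 0]], [[0, 0, 0], [0, 0, 0]]]'

```text
clock: 13.05
ee_pos: [0.4589, 0.0406, 0.1534]
orientation: [[0.011, 0.132, -0.991], [-0.022, -0.991, -0.132], [-1.0, 0.023, -0.008]]
ft_force: [0.6, -0.2, 0.9]
finger_gap: -0.0
```

```bash
python3 -c "
from h import *
st()
for n in ('scene','top'):
    im=vision.grab_frame(n); cv2.imwrite(f'pics/{n}4.png',im[:,:,::-1])
a=cv2.imread('pics/scene0.png')[130:290,150:490];b=cv2.imread('pics/scene4.png')[130:290,150:490]
cv2.imwrite('pics/z4.png',cv2.resize(np.vstack([a,b]),None,fx=1.85,fy=1.85,interpolation=cv2.INTER_CUBIC))"
```

```text
t 13.05 w [0.4589 0.0406 0.1534] box [-0.0913  0.0398  0.1534] Fbox [ 0.58 -0.27  0.89] gap -0.0
rot [ 0.016 -0.008 -0.023]
```

View pics/z4.png

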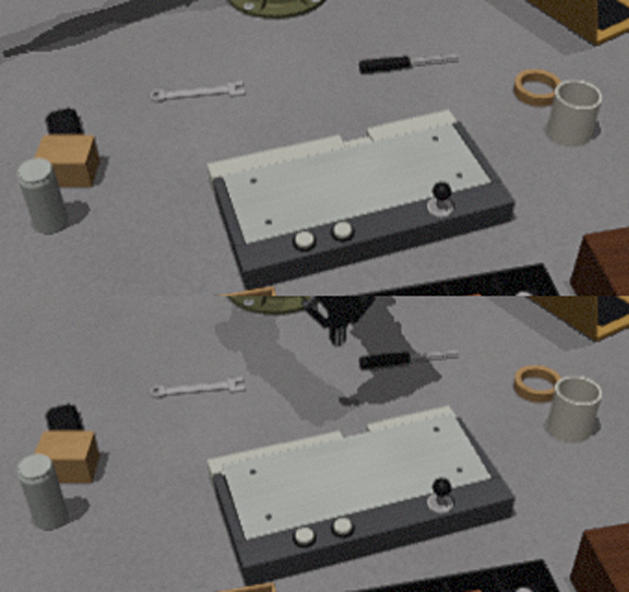

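View pics/top4.png

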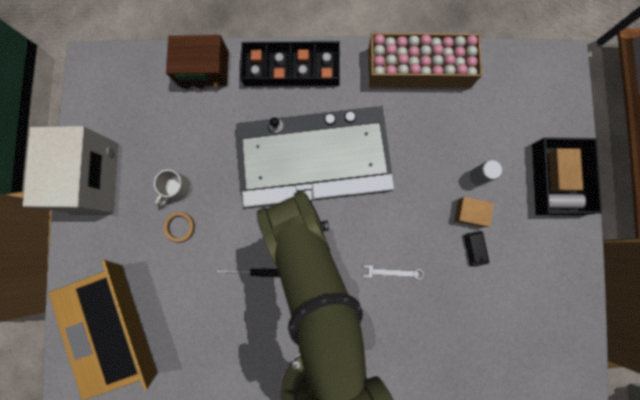

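Bystanders look unmoved. I'll quantify the cover's rise from screw-mark shifts between the scene pictures.

```bash
python3 - <<'E'
from h import *
a=cv2.imread('pics/scene0.png',0);b=cv2.imread('pics/scene4.png',0)
c=vision.get_calibration("scene");T=np.linalg.inv(c['world_from_camera'])
K=np.array([[c['fx'],0,c['cx']],[0,c['fy'],c['cy']],[0,0,1]])
pj=lambda p:cv2.projectPoints((O+B@np.array(p)).reshape(1,3),cv2.Rodrigues(T[:3,:3])[0],T[:3,3],K,np.array([c['k1'],0,0,0.]))[0][0,0]
U=lambda x,y:(150+x/1.85,130+y/1.85)
for n,uv in dict(FR=U(253,181),FL=U(436,139),RL=U(459,175),RR=U(268,222),joy=U(441,205)).items():
    q,s,e=cv2.calcOpticalFlowPyrLK(a,b,np.array([[uv]],np.float32),None,winSize=(11,11),maxLevel=1)
    w=B.T@(at_z("scene",uv,.05)-O)
    m=q[0,0]-uv
    best=[]
    h=.046+.15
    for th in (.05,.08,.1):
        r=h-w[0]; best.append((pj([h-r*np.cos(th),w[1],.05+r*np.sin(th)])-pj(w)).round(2))
    print(n,w.round(3),"flow",m.round(2),"pred .05,.08,.10",best)
E
```

```text
FR [ 0.079 -0.157  0.05 ] flow [-0.3  -2.62] pred .05,.08,.10 [array([-0.11, -1.37]), array([-0.17, -2.16]), array([-0.2 , -2.68])]
FL [0.079 0.163 0.05 ] flow [ 0.62 -2.82] pred .05,.08,.10 [array([ 0.17, -1.36]), array([ 0.29, -2.16]), array([ 0.38, -2.68])]
RL [0.171 0.163 0.05 ] flow [ 0.05 -0.71] pred .05,.08,.10 [array([ 0.05, -0.29]), array([ 0.08, -0.45]), array([ 0.1 , -0.56])]
RR [ 0.173 -0.158  0.05 ] flow [ 0.04 -0.6 ] pred .05,.08,.10 [array([-0.02, -0.27]), array([-0.03, -0.42]), array([-0.03, -0.52])]
joy [0.224 0.108 0.05 ] flow [-0.01  0.  ] pred .05,.08,.10 [array([-0.05,  0.33]), array([-0.08,  0.51]), array([-0.1 ,  0.63])]
```

The screw-mark shifts match an opening of 0.10 rad, while the joystick shows no shift. The hand is clear at z = 0.153, so I'm handing in.

```bash
python3 -c "
from h import *
st(); workorder.hand_in()"
```

```text
t 13.15 w [0.4581 0.0404 0.1517] box [-0.0921  0.0396  0.1517] Fbox [-0.64  0.77 -0.31] gap -0.0
rot [ 0.016 -0.005 -0.023]
the job is handed in; nothing more can be done
```

The control box is open. The catch is pressed to its stop and the cover has popped up. I handed the job in at 13.15 s of the allowed 51 s; the hand-in reports no verdict.

**What I did:** With the fingers shut, I touched the front edge at box y = 0.190 m with about 5 N. I then slid right, and contact read about 5 N again at y = 0.146 and 0.099 m. The tip fell into the notch at y ≈ 0.054 m, which agreed with where the notch appeared in the top camera. I pushed the catch in there, backed the hand out and raised it.

**Last checks:**
- **Catch:** The tip travelled about 12 mm past first contact, and the last press held 14 N without further movement, against the catch's 8 N.
- **Cover:** The shift of its screw marks in the camera images matches an opening of about 0.10 rad, and the joystick did not shift.
- **Bystanders:** They looked unmoved in the before and after pictures, judged by eye. The screwdriver was partly hidden by the arm in the last top view but visible in the scene view.
- **Hand:** The fingertip is 15 cm above the table and 9 cm in front of the box. Force readings are at noise level.

**Hitch:** My first pushes on the catch stalled at 8 N and tilted the tool by about 0.03 rad, so I pressed harder. No check disagreed with the result.

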